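# Trace the warming base up to full heat

## Robot

A 6-joint arm with a two-finger parallel gripper is mounted at the origin on the work surface. World frame = base frame: x ahead of the robot, y to its left, z up, the work surface at z = 0. Lengths are in m, angles in degrees, forces in N, time in s.
With the tool pointing down it reaches from about 0.3 to 0.75 m from the base axis. Payload 8.5 kg.
Tool frame: the origin (TCP) lies midway between the tips of the shut fingers; the grasp point (between the pads) lies env.tcp_to_grasp behind it (env.tcp_to_grasp is the distance from the TCP to the grasp point, in m); z points along the fingers, y is the direction in which the jaws open and shut (so a half turn about z gives the same grasp; the last joint's range is limited). The gripper opens to 85 mm and grips with 20 to 120 N. Pads are 22 mm wide; open, the fingers measure 114 mm over their backs; the gripper's body (76 mm by 85 mm) begins 54 mm behind the grasp point. The pads swing forward as they close: fully open they stand 13 mm farther back than shut.
Start: joints at [62.034, 21.807, 74.336, -0, 83.858, -12.336], TCP at [0.148, 0.53, 0.201] pointing down, gripper open.
Joint ranges: [-178.18, 178.18], [-50.72, 133.34], [12.68, 142.11], [-81.47, 261.47], [9.98, 163.14], [-165.26, 165.26]. Speed limits (degrees/s): [136.94, 136.94, 180, 180, 180, 180].

## Interface

Orientations are given as a 3x3 rotation matrix whose columns are the frame's x, y, z axes.
In Python, from rig import readout, imaging, job, env gives the robot as it stands.
- The arm moves only by the tool move_arm, never from a script. Its argument "motion" is a list of rows, each a list of 3 entries, a list of its own where there are three numbers: the shift along the tool's x, y, z normalised to -1 to 1, where 1 is 0.02 m, then the turn, a rotation vector about the tool's x, y, z normalised to -1 to 1, where 1 is 120 degrees, then the gripper command: -1 is shut, 1 is fully open, values between are in proportion. In form: [[[tx, ty, tz], [rx, ry, rz], claw], ...]. A call has 1 to 12 rows; each row shifts and turns the pose as measured when the row begins, along the tool's axes as they then stand; what a row does not reach is not made up. A row lasts 1/12 s, in which the tool goes at most 41.7 mm and 7.16 degrees, less where a joint would pass 70% of its speed; a pose out of reach is approached as far as the arm can. A call with a number of a shift or a turn outside -1 to 1 is refused whole. A call with a gripper value outside its range is refused whole. The fingers move at their own pace and stop on an object; "squeeze" is the grip in N (left out, the last holds). Time passes only in rows, so rows that do not move let the fingers close. It gives the time, the measured TCP pose, the force and the opening at its end, in the units of the state.
- readout.observe(): the state, without advancing time (a new reading comes with each control period).
- imaging.get_image(name): name is "scene" or "top" or "wrist"; returns a dict with "img" (384x512x3 uint8, blue, green, red), "fov_y" (degrees; the focal length in pixels is half the picture's height over the tangent of half this angle, whatever the lens; pixels are square), "cx", "cy" (the principal point, pixels), "eye" and "orientation" of the camera in the world. Camera axes: x right, y up, looking along -z (the intrinsics and any distortion apply to the point x, -y, -z); pixel columns grow to the right and rows downward; lengths in m; the calibration is good to about 2 mm. A picture is of the moment at which its call begins. There is no depth.
- job.close_job(): hands the job in, once; it reports no verdict.
The state is a dict: "time_s": time; "q": joint angles; "qvel": joint speeds; "joint_efforts": joint torques, N m; "position": TCP position; "tool_rot": TCP orientation; "ft_force": force on the tool from outside, world axes, zero at the start; "wrist_torque": the same for the moment, N m; "grip_width": finger opening in m.
Only numpy, scipy, OpenCV 4.12 (cv2) and the standard library are available. Lean on these libraries where they do the work, as an engineer would, in place of code of your own. Each camera call takes 0.05 s, during which the arm holds its last target.

## Task

Set the buffet's round warming base to full heat: with the gripper's fingers shut, trace the curved row of four domes on its black panel with the fingertips, from white through yellow and orange to red, gently pressing each dome clearly down and letting it come up again before the next, one dome at a time, and keeping the fingertips low along the row on the way from dome to dome. Finish while still holding the red dome pressed down. Only touch: do not grip, lift or shift the cover, jars, cups, glasses or watch box.

Things in the scene. Friction and masses are not known exactly. Their poses are not given: they have to be found in the camera images.
- warmer: Fixed aluminium disc, 380 mm across, 30 mm high. Origin: centre of underside, z up. Along its -x rim runs a curved black panel 40 mm wide, top 32 mm above the table, middle line an arc of radius 165 mm about the centre. On it four domes 0.44 rad (72 mm) apart: white at the -y end, yellow, orange, red at the +y end. More than 20 N on it is too rough
- white_top (a point): Top centre of the white dome: a rounded cap 34 mm across at its foot, standing 8 mm above the black panel (40 mm above the table) when up; the point moves down with it
- yellow_top (a point): Top centre of the yellow dome: a rounded cap 34 mm across at its foot, standing 8 mm above the black panel (40 mm above the table) when up; the point moves down with it
- orange_top (a point): Top centre of the orange dome: a rounded cap 34 mm across at its foot, standing 8 mm above the black panel (40 mm above the table) when up; the point moves down with it
- red_top (a point): Top centre of the red dome: a rounded cap 34 mm across at its foot, standing 8 mm above the black panel (40 mm above the table) when up; the point moves down with it
- dome_white (a joint): How far the white dome is pressed straight down, in m: 0 up, 0.0065 fully down (1.5 mm still stands proud of the panel). It counts as pressed from 0.002. A spring pushes it up again: about 1.2 N to start it moving, 4 N fully down
- dome_yellow (a joint): How far the yellow dome is pressed straight down, in m: 0 up, 0.0065 fully down (1.5 mm still stands proud of the panel). It counts as pressed from 0.002. A spring pushes it up again: about 1.2 N to start it moving, 4 N fully down
- dome_orange (a joint): How far the orange dome is pressed straight down, in m: 0 up, 0.0065 fully down (1.5 mm still stands proud of the panel). It counts as pressed from 0.002. A spring pushes it up again: about 1.2 N to start it moving, 4 N fully down
- dome_red (a joint): How far the red dome is pressed straight down, in m: 0 up, 0.0065 fully down (1.5 mm still stands proud of the panel). It counts as pressed from 0.002. A spring pushes it up again: about 1.2 N to start it moving, 4 N fully down
- gap1 (a point): Point on the top of the black panel (32 mm above the table), on the arc midway between the white and yellow domes
- gap2 (a point): Point on the top of the black panel (32 mm above the table), on the arc midway between the yellow and orange domes
- gap3 (a point): Point on the top of the black panel (32 mm above the table), on the arc midway between the orange and red domes
- cover: Loose clear glass cake cover standing in the middle of the warming base: 150 mm across, 129 mm high with its knob. Origin: centre of its underside
- jam: Loose red jam jar with brass lid and white label, 44 mm across, 55 mm high, standing on the warming base beyond the red end of the row. Origin: centre of its underside
- honey: Loose amber honey jar with brass lid and white label, 44 mm across, 55 mm high, standing on the warming base beyond the white end of the row. Origin: centre of its underside
- cup_a: Loose white cup with a handle, 76 mm across, 65 mm high, on the table. Origin: centre of its underside
- cup_b: Loose white cup with a handle, 76 mm across, 65 mm high, on the table. Origin: centre of its underside
- goblet_a: Loose glass goblet, 76 mm across, 139 mm high, on the table. Origin: centre of its underside
- goblet_b: Loose glass goblet, 76 mm across, 139 mm high, on the table. Origin: centre of its underside
- watch_box: Loose red gift box, 90 x 90 mm and 50 mm high, a watch lying on top. Origin: centre of its underside

How it is judged (in metres and radians):
On the way, in this order (a step that is already met when the one before it is completed fails the run):
1. the white dome is pressed down at least 2 mm by the fingers, the other domes up (value of joint dome_white above 0.002 m and contact force between the fingers and warmer above 0.3 N and value of joint each of dome_yellow, dome_orange, dome_red below 0.0008 m), for 0.05 s.
2. on the way to the yellow dome the fingertips pass low (grasp point under 50 mm above the panel) over the gap in between, within 28 mm of its middle sideways, all domes up (value of joint each of dome_white, dome_yellow, dome_orange, dome_red below 0.0008 m and horizontal distance between the grasp point and gap1 below 0.028 m and z of the grasp point in the frame of gap1 below 0.05 m), for 0.02 s.
3. the yellow dome is pressed down at least 2 mm by the fingers, the other domes up (value of joint dome_yellow above 0.002 m and contact force between the fingers and warmer above 0.3 N and value of joint each of dome_white, dome_orange, dome_red below 0.0008 m), for 0.05 s.
4. on the way to the orange dome the fingertips pass low (grasp point under 50 mm above the panel) over the gap in between, within 28 mm of its middle sideways, all domes up (value of joint each of dome_white, dome_yellow, dome_orange, dome_red below 0.0008 m and horizontal distance between the grasp point and gap2 below 0.028 m and z of the grasp point in the frame of gap2 below 0.05 m), for 0.02 s.
5. the orange dome is pressed down at least 2 mm by the fingers, the other domes up (value of joint dome_orange above 0.002 m and contact force between the fingers and warmer above 0.3 N and value of joint each of dome_white, dome_yellow, dome_red below 0.0008 m), for 0.05 s.
6. on the way to the red dome the fingertips pass low (grasp point under 50 mm above the panel) over the gap in between, within 28 mm of its middle sideways, all domes up (value of joint each of dome_white, dome_yellow, dome_orange, dome_red below 0.0008 m and horizontal distance between the grasp point and gap3 below 0.028 m and z of the grasp point in the frame of gap3 below 0.05 m), for 0.02 s.
At the end, for the whole second after the job is handed in: The program ends with the fingers resting on the warming base with 0.3 to 20 N and holding the red dome at least 2 mm down, the other three domes up (under 0.8 mm), and every loose thing within 20 mm of where it started (value of joint dome_red above 0.002 m and value of joint each of dome_white, dome_yellow, dome_orange below 0.0008 m and contact force between the fingers and warmer between 0.3 and 20 N and distance of each of cover, jam, honey, cup_a, cup_b, goblet_a, goblet_b, watch_box from where it was at the start of the episode below 0.02 m); the arm keeps its last pose, push and grip.
It fails at once if two domes are pressed (2 mm or more) at once (value of joint each of dome_white, dome_yellow above 0.002 m or value of joint each of dome_white, dome_orange above 0.002 m or value of joint each of dome_white, dome_red above 0.002 m or value of joint each of dome_yellow, dome_orange above 0.002 m or value of joint each of dome_yellow, dome_red above 0.002 m or value of joint each of dome_orange, dome_red above 0.002 m).
It fails at once if the robot pushes on the warming base with more than 20 N (contact force between any of the fingers, the arm and warmer above 20 N).
It fails at once if a loose thing is lifted, carried or shifted by more than 20 mm, or tipped by more than 0.35 rad (distance of any of cover, jam, honey, cup_a, cup_b, goblet_a, goblet_b, watch_box from where it was at the start of the episode above 0.02 m or angle between any of cover, jam, honey, cup_a, cup_b, goblet_a, goblet_b, watch_box's own z axis and vertical above 0.35 rad).
It also fails if it takes over 40 s, if anything falls off the work surface, if the arm or the gripper's body presses on something with over 40 N, if the wrist force passes 120 N, or if a joint passes its speed limit or range.

## Working session

There is one attempt and no reset: what is moved stays moved. The work goes in short steps, Python scripts to look and compute and a tool call to move; the robot and the scene stay as the last step left them, time stands still between calls to the robot, and variables do not carry over. Pictures are saved under pics/ and viewed, and the job is handed in when it is done.

Besides the shell and the picture viewer there is one more tool, called after "Request:" as a command line: name --argument value ..., lists and objects as JSON in quotes. move_arm: Moves the arm, as the interface text tells. Its arguments: {"type":"object","properties":{"motion":{"type":"array","items":{"type":"array"}},"squeeze":{"type":"number"}},"required":["motion"]}

```bash
ls; mkdir -p pics; python3 - <<'E'
from rig import readout, imaging, job, env
import cv2,json
s=readout.observe()
print(s); print(env.tcp_to_grasp)
for n in("scene","top","wrist"):
    d=imaging.get_image(n); cv2.imwrite(f"pics/{n}0.png",d["img"])
    print(n,{k:v for k,v in d.items() if k!="img"})
E
```

```text
pics
{'time_s': 0.0, 'q': array([ 6.20355615e+01,  2.18437478e+01,  7.43862473e+01,  5.39711665e-05,
        8.38565434e+01, -1.23340485e+01]), 'qvel': array([-0.0013794 , -0.04850477,  0.00363964,  0.10047305,  0.02606447,
        0.01398783]), 'joint_efforts': array([ 8.14178948e-04, -4.48459196e+01, -2.31282091e+01, -1.43167285e-04,
        4.72113359e-03, -2.72252407e-06]), 'position': array([0.14801139, 0.52936075, 0.20007717]), 'tool_rot': array([[-9.63019653e-01,  2.69430223e-01, -7.09080767e-04],
       [ 2.69430962e-01,  9.63018784e-01, -1.33358883e-03],
       [ 3.23548961e-04, -1.47532057e-03, -9.99998859e-01]]), 'ft_force': array([ 0.06484904,  0.09345162, -0.34184447]), 'wrist_torque': array([ 0.05979991, -0.0072692 , -0.00314216]), 'grip_width': 0.08510266860665919}
0.0187
scene {'fov_y': 47.79313913390563, 'cx': 249.35200713542744, 'cy': 193.589931452157, 'eye': array([ 1.21264909, -0.79161634,  0.79248754]), 'orientation': array([[ 0.77441638, -0.35837317,  0.5213904 ],
       [ 0.63257399,  0.45340758, -0.62791059],
       [-0.01137605,  0.81608225,  0.5778238 ]])}
top {'fov_y': 53.72206721207677, 'cx': 253.34923520989247, 'cy': 188.19327847794247, 'eye': array([0.34563227, 0.0187179 , 1.41934487]), 'orientation': array([[-2.15640425e-02,  9.85473106e-01, -1.68456967e-01],
       [-9.99767281e-01, -2.13590496e-02,  3.02899387e-03],
       [-6.13088713e-04,  1.68483081e-01,  9.85704355e-01]])}
wrist {'fov_y': 60.41995978158709, 'cx': 251.04861694505934, 'cy': 189.18141980546187, 'eye': array([0.08621998, 0.54724424, 0.37312937]), 'orientation': array([[ 2.68517114e-01, -9.30842142e-01, -2.47853720e-01],
       [ 9.63274600e-01,  2.59268704e-01,  6.98697598e-02],
       [-7.77003980e-04, -2.57512420e-01,  9.66274676e-01]])}
```

View pics/top0.png

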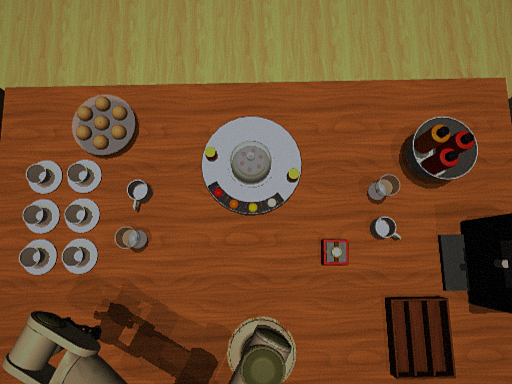

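View pics/scene0.png

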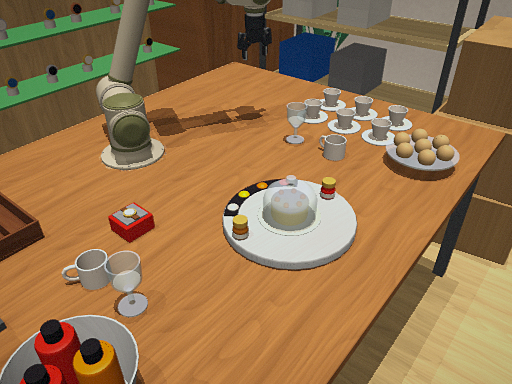

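View pics/wrist0.png

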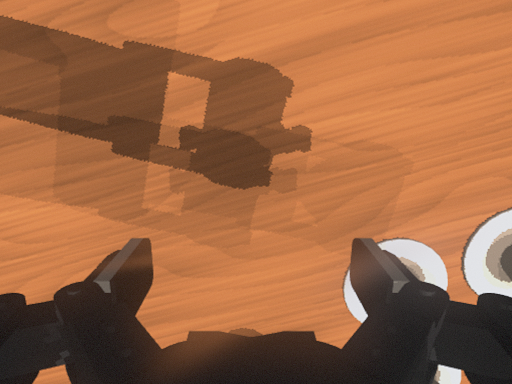

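The top view shows the domes near red (218,192), orange (234,204), yellow (253,208) and white (272,202), with the plate centred near (251,163). In the scene view they are at about (262,186), (244,195) and (232,208), with red partly behind the cover knob. I'll measure them with masks next.

```bash
cat > h.py <<'E'
import numpy as np,cv2
from rig import readout, imaging, job, env
def ray(d,u,v):
    f=d["img"].shape[0]/2/np.tan(np.radians(d["fov_y"]/2))
    r=np.array([(u-d["cx"])/f,-(v-d["cy"])/f,-1.]); return d["orientation"]@r
def onz(d,u,v,z):
    r=ray(d,u,v); e=d["eye"]; return e+r*(z-e[2])/r[2]
def proj(d,p):
    f=d["img"].shape[0]/2/np.tan(np.radians(d["fov_y"]/2))
    c=d["orientation"].T@(np.asarray(p)-d["eye"]); return np.array([d["cx"]+f*c[0]/-c[2],d["cy"]-f*c[1]/-c[2]])
def tri(d1,p1,d2,p2):
    A=[];b=[]
    for d,p in((d1,p1),(d2,p2)):
        r=ray(d,*p);r/=np.linalg.norm(r);M=np.eye(3)-np.outer(r,r);A.append(M);b.append(M@d["eye"])
    return np.linalg.lstsq(np.vstack(A),np.hstack(b),rcond=None)[0]
def blobs(m,amin=8):
    n,l,s,c=cv2.connectedComponentsWithStats(m.astype(np.uint8))
    return [(c[i].round(2).tolist(),int(s[i,4]),s[i,:4].tolist()) for i in range(1,n) if s[i,4]>=amin]
E
python3 - <<'E'
from h import *
for n,(x0,y0,x1,y1) in dict(top=(195,110,310,222),scene=(215,165,365,270)).items():
    d=imaging.get_image(n); im=d["img"]; hsv=cv2.cvtColor(im,cv2.COLOR_BGR2HSV)
    cv2.imwrite(f"pics/{n}_z.png",cv2.resize(im[y0:y1,x0:x1],None,fx=5,fy=5,interpolation=0))
    H,S,V=[hsv[...,i].astype(int) for i in range(3)]
    roi=np.zeros(H.shape,bool); roi[y0:y1,x0:x1]=1
    for nm,m in dict(red=((H<5)|(H>172))&(S>170)&(V>90),orange=(H>=8)&(H<=19)&(S>200)&(V>170),yellow=(H>=22)&(H<=33)&(S>150)&(V>100)).items():
        for c,a,bb in blobs(m&roi): print(n,nm,c,a,bb,onz(d,*c,.037).round(4))
    for c,a,bb in blobs((V>150)&(S<60)&roi): print(n,'white',c,a,bb,onz(d,*c,.037).round(4))
E
```

```text
top red [217.7, 192.2] 61 [214, 188, 9, 9] [0.5697 0.1464 0.037 ]
top yellow [209.74, 151.61] 82 [205, 147, 10, 10] [0.725  0.1755 0.037 ]
top yellow [293.39, 173.4] 84 [289, 169, 10, 10] [ 0.6345 -0.1358  0.037 ]
top yellow [252.58, 207.14] 59 [249, 203, 9, 9] [0.5114 0.0188 0.037 ]
top white [252.65, 158.11] 4634 [202, 117, 99, 85] [0.6964 0.0146 0.037 ]
top white [252.67, 143.73] 15 [248, 142, 10, 4] [0.7522 0.0134 0.037 ]
top white [242.33, 145.89] 9 [239, 144, 8, 4] [0.7446 0.0525 0.037 ]
top white [271.36, 202.09] 44 [268, 199, 8, 7] [ 0.5286 -0.0506  0.037 ]
scene red [327.32, 190.44] 71 [321, 187, 14, 7] [0.7063 0.1891 0.037 ]
scene orange [258.25, 185.33] 12 [257, 183, 4, 5] [0.5246 0.0808 0.037 ]
scene orange [264.31, 184.69] 16 [261, 182, 7, 6] [0.5371 0.0952 0.037 ]
scene yellow [328.85, 180.42] 81 [323, 177, 13, 8] [0.6816 0.2396 0.037 ]
scene yellow [329.5, 186.88] 8 [326, 186, 8, 2] [0.7016 0.2098 0.037 ]
scene yellow [243.52, 193.65] 63 [238, 190, 12, 8] [0.5173 0.0182 0.037 ]
scene yellow [239.4, 219.14] 105 [233, 215, 14, 9] [ 0.5871 -0.0833  0.037 ]
scene white [295.42, 223.01] 6787 [223, 175, 134, 88] [ 7.188e-01 -5.000e-04  3.700e-02]
scene white [232.59, 206.52] 63 [227, 203, 12, 8] [ 0.5339 -0.051   0.037 ]
```

```bash
python3 -c "
import cv2
for n in ('top','scene'):
    print(cv2.imread(f'pics/{n}_z.png').shape)"
```

```text
(560, 575, 3)
(525, 750, 3)
```

View pics/top_z.png

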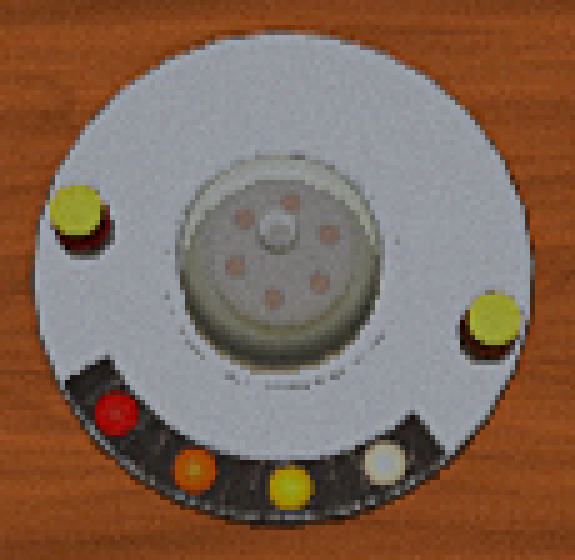

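View pics/scene_z.png

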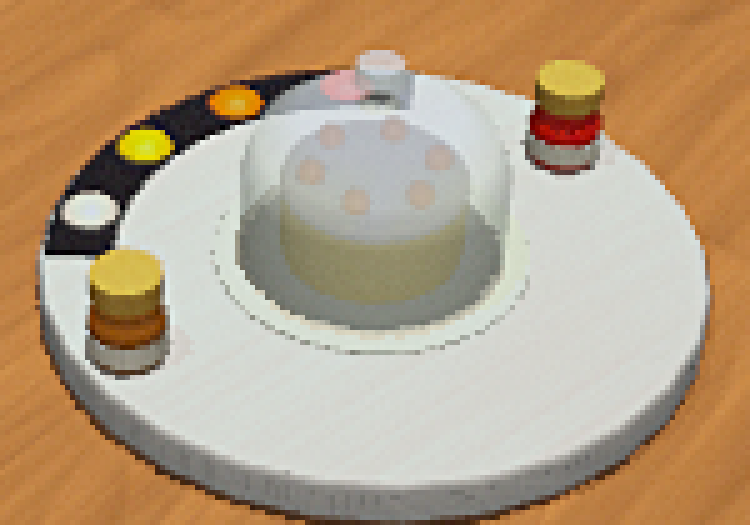

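```bash
python3 - <<'E'
from h import *
from scipy.optimize import least_squares
D={n:imaging.get_image(n) for n in("top","scene")}
im=D["top"]["img"]; hsv=cv2.cvtColor(im,cv2.COLOR_BGR2HSV); print(hsv[204,233],hsv[190:218,234].tolist()[10:18])
H,S,V=[hsv[...,i].astype(int) for i in range(3)]
roi=np.zeros(H.shape,bool); roi[196:213,226:242]=1
b=blobs((H>5)&(H<20)&(S>150)&(V>130)&roi); print(b)
o=max(b,key=lambda t:t[1])[0]
# scene orange: bbox centre
T=dict(white=(271.36,202.09),yellow=(252.58,207.14),orange=o,red=(217.7,192.2))
Sx=dict(white=(232.59,206.52),yellow=(243.52,193.65),orange=(262,185.2))
for k in T:
    print(k,onz(D["top"],*T[k],.037).round(4),onz(D["scene"],*Sx[k],.037).round(4) if k in Sx else '', tri(D["top"],T[k],D["scene"],Sx[k]).round(4) if k in Sx else '')
names=["white","yellow","orange","red"]
def dome(p,i):
    a=p[2]+np.pi+(1.5-i)*.44
    return p[:2]+.165*np.array([np.cos(a),np.sin(a)])
def fit(obs):
    r=lambda p:np.hstack([dome(p,i)-q for i,q in obs])
    s=least_squares(r,[.67,.02,0]); return s
ot=[(i,onz(D["top"],*T[k],.037)[:2]) for i,k in enumerate(names)]
os_=[(i,onz(D["scene"],*Sx[k],.037)[:2]) for i,k in enumerate(names) if k in Sx]
for nm,o in(("top",ot),("scene",os_),("both",ot+os_)):
    s=fit(o); print(nm,s.x.round(4),"res mm",(s.fun*1000).round(1)); 
    print([dome(s.x,i).round(4).tolist() for i in range(4)])
E
```

```text
[ 22 206 146] [[11, 255, 156], [14, 234, 157], [17, 250, 147], [21, 213, 146], [21, 221, 148], [15, 235, 151], [13, 225, 160], [11, 247, 151]]
[([233.31, 203.57], 51, [230, 200, 8, 8]), ([228.41, 211.18], 17, [226, 209, 8, 4])]
white [ 0.5286 -0.0506  0.037 ] [ 0.5339 -0.051   0.037 ] [ 0.5302 -0.0495  0.0342]
yellow [0.5114 0.0188 0.037 ] [0.5173 0.0182 0.037 ] [0.5132 0.0201 0.0338]
orange [0.5262 0.0893 0.037 ] [0.5332 0.0885 0.037 ] [0.5284 0.0911 0.0332]
red [0.5697 0.1464 0.037 ]  
top [ 0.6766  0.0213 -0.2054] res mm [-0.3 -0.6  0.2  0.   0.2  0.  -0.1  0.5]
[[0.5284, -0.0512], [0.5116, 0.0189], [0.5263, 0.0894], [0.5696, 0.1469]]
scene [ 0.6827  0.0193 -0.2151] res mm [-0.1 -0.7  0.3  0.3 -0.2  0.4]
[[0.5337, -0.0517], [0.5177, 0.0185], [0.533, 0.0889], [0.5769, 0.146]]
both [ 0.6793  0.0221 -0.1986] res mm [ 2.9 -0.8  2.9 -0.2  2.4 -0.2  1.8  0.6 -2.3 -0.4 -3.   0.4 -4.7  0.6]
[[0.5316, -0.0514], [0.5143, 0.0186], [0.5286, 0.0892], [0.5715, 0.147]]
```

Request:
move_arm --motion '[[[-0.5,-0.43,0],[0,0,0],-1],[[-1,-0.87,0],[0,0,0],-1],[[-1,-0.87,0],[0,0,0],-1],[[-1,-0.87,0],[0,0,0],-1],[[-1,-0.87,0],[0,0,0],-1],[[-1,-0.87,0],[0,0,0],-1],[[-1,-0.87,0],[0,0,0],-1],[[-1,-0.87,0],[0,0,0],-1],[[-1,-0.87,0],[0,0,0],-1],[[-1,-0.87,0],[0,0,0],-1],[[-0.5,-0.43,0],[0,0,0],-1],[[0,0,0],[0,0,0],-1]]' --squeeze 20

```text
time_s: 1.35
position: [0.3002, 0.2915, 0.1998]
tool_rot: [[-0.964, 0.267, 0.002], [0.267, 0.964, -0.002], [-0.002, -0.002, -1.0]]
ft_force: [0.3, -0.3, 0.6]
grip_width: 0.0001
```

Request:
move_arm --motion '[[[-0.5,-0.43,0],[0,0,0],-1],[[-1,-0.85,0],[0,0,0],-1],[[-1,-0.85,0],[0,0,0],-1],[[-1,-0.85,0],[0,0,0],-1],[[-1,-0.85,0],[0,0,0],-1],[[-1,-0.85,0],[0,0,0],-1],[[-1,-0.85,0],[0,0,0],-1],[[-1,-0.85,0],[0,0,0],-1],[[-1,-0.85,0],[0,0,0],-1],[[-1,-0.85,0],[0,0,0],-1],[[-0.5,-0.43,0],[0,0,0],-1],[[0,0,0],[0,0,0],-1]]'

```text
time_s: 2.35
position: [0.4496, 0.0652, 0.2006]
tool_rot: [[-0.964, 0.264, 0.003], [0.264, 0.964, -0.0], [-0.003, 0.001, -1.0]]
ft_force: [-0.5, -0.4, -0.3]
grip_width: -0.0001
```

```bash
python3 - <<'E'
from h import *
d=imaging.get_image("wrist"); cv2.imwrite("pics/wrist1.png",d["img"]); print(d["eye"])
for n,p in dict(white=(.531,-.051,.037),yellow=(.5145,.0187,.037),orange=(.529,.089,.037),red=(.572,.147,.037)).items(): print(n,proj(d,p).round(1))
E
```

```text
[0.38698547 0.08250848 0.37335485]
white [169.7 260.7]
yellow [225.1 232.3]
orange [290.7 228.4]
red [350.4 250.4]
```

View pics/wrist1.png

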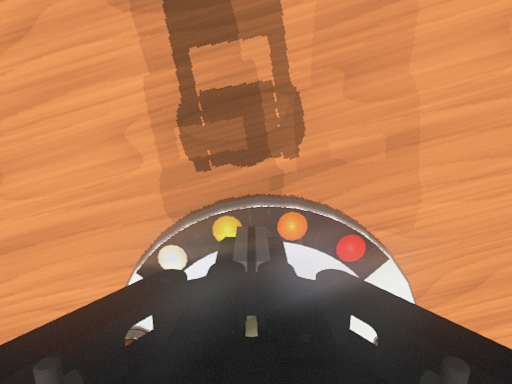

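The wrist view shows white (172,258), yellow (227,228, partly behind the fingertips), orange (292,225) and red (351,248). That is within about 3 px of my predictions. I'll refine the estimate from this view.

```bash
python3 - <<'E'
from h import *
from scipy.optimize import least_squares
d=imaging.get_image("wrist"); im=d["img"]; hsv=cv2.cvtColor(im,cv2.COLOR_BGR2HSV)
H,S,V=[hsv[...,i].astype(int) for i in range(3)]
roi=np.zeros(H.shape,bool); roi[205:275,140:390]=1
obs={}
for i,(nm,m,u) in enumerate([("white",(S<70)&(V>140),172),("yellow",(H>21)&(H<34)&(S>150)&(V>100),227),("orange",(H>8)&(H<20)&(S>180)&(V>150),292),("red",((H<6)|(H>172))&(S>150)&(V>100),351)]):
    b=[x for x in blobs(m&roi,60) if abs(x[0][0]-u)<12]; print(nm,b)
    c=max(b,key=lambda t:t[1])[0]; obs[i]=onz(d,*c,.036)[:2]; print(obs[i].round(4))
def dome(p,i):
    a=p[2]+np.pi+(1.5-i)*.44
    return p[:2]+.165*np.array([np.cos(a),np.sin(a)])
s=least_squares(lambda p:np.hstack([dome(p,i)-obs[i] for i in(0,2,3)]),[.67,.02,-.2]); print(s.x.round(4),(s.fun*1e3).round(1),[dome(s.x,i).round(4).tolist() for i in range(4)])
E
```

```text
white [([171.51, 257.75], 608, [157, 245, 30, 25])]
[ 0.5277 -0.0472]
yellow [([224.58, 230.34], 285, [213, 221, 23, 20])]
[0.5117 0.0195]
orange []Traceback (most recent call last):
  File "<stdin>", line 9, in <module>
ValueError: max() iterable argument is empty
```

```bash
python3 - <<'E'
from h import *
from scipy.optimize import least_squares
d=imaging.get_image("wrist"); im=d["img"]; hsv=cv2.cvtColor(im,cv2.COLOR_BGR2HSV)
H,S,V=[hsv[...,i].astype(int) for i in range(3)]
obs={}
for i,(nm,m,u,v) in enumerate([("white",(S<90)&(V>130),172,258),("yellow",(S>130)&(V>100),227,228),("orange",(S>130)&(V>100),292,226),("red",(S>130)&(V>100),351,248)]):
    roi=np.zeros(H.shape,np.uint8); cv2.circle(roi,(u,v),17,1,-1)
    b=blobs(m&(roi>0),60)
    c=max(b,key=lambda t:t[1]); obs[i]=onz(d,*c[0],.036)[:2]; print(nm,c,obs[i].round(4))
def dome(p,i):
    a=p[2]+np.pi+(1.5-i)*.44
    return p[:2]+.165*np.array([np.cos(a),np.sin(a)])
s=least_squares(lambda p:np.hstack([dome(p,i)-obs[i] for i in(0,2,3)]),[.67,.02,-.2]); print(s.x.round(4),(s.fun*1e3).round(1),[dome(s.x,i).round(4).tolist() for i in range(4)])
print(readout.observe()["position"])
E
```

```text
white ([170.56, 257.97], 610, [156, 245, 30, 25]) [ 0.5272 -0.0474]
yellow ([223.85, 228.27], 503, [211, 217, 29, 27]) [0.5086 0.0204]
orange ([290.57, 227.19], 689, [276, 213, 30, 29]) [0.5266 0.0912]
red ([349.28, 249.23], 633, [335, 236, 30, 28]) [0.5693 0.1483]
[ 0.6759  0.0226 -0.2125] [-0.  -1.4 -0.5  0.6  0.5  0.7] [[0.5271, -0.0488], [0.5109, 0.0214], [0.5261, 0.0918], [0.5698, 0.149]]
[0.44800029 0.06737005 0.2007676 ]
```

Request:
move_arm --motion '[[[-0.5,-0.4,0],[0,0,0],-1],[[-1,-0.85,0.2],[0,0,0],-1],[[-1,-0.85,0.5],[0,0,0],-1],[[-1,-0.85,1],[0,0,0],-1],[[-1,-0.85,1],[0,0,0],-1],[[-0.5,-0.4,1],[0,0,0],-1],[[-0.2,-0.2,1],[0,0,0],-1],[[0,0,0.8],[0,0,0],-1],[[0,0,0.4],[0,0,0],-1],[[0,0,0],[0,0,0],-1],[[0,0,0],[0,0,0],-1]]'

```text
time_s: 3.42
position: [0.5314, -0.0455, 0.0808]
tool_rot: [[-0.969, 0.247, 0.01], [0.247, 0.969, -0.001], [-0.01, 0.002, -1.0]]
ft_force: [0.2, -0.0, 0.2]
grip_width: -0.0002
```

```bash
python3 - <<'E'
from h import *
print(readout.observe())
E
```

```text
{'time_s': 3.4167, 'q': array([-17.69176876,  26.78309136,  88.03356678,   0.14847274,
        64.60186751, -93.45445946]), 'qvel': array([ 0.31142938,  0.32288577,  0.14096376, -0.04249698,  0.07231685,
       -0.18472284]), 'joint_efforts': array([-2.98606418e-01, -4.38942719e+01, -1.83577985e+01, -3.28189053e-03,
       -1.09069983e-01, -3.59646619e-03]), 'position': array([ 0.53143735, -0.04547827,  0.08077003]), 'tool_rot': array([[-9.68961086e-01,  2.46995235e-01,  1.03810950e-02],
       [ 2.46999861e-01,  9.69015139e-01, -8.54298320e-04],
       [-1.02704458e-02,  1.73634719e-03, -9.99945750e-01]]), 'ft_force': array([ 0.24850562, -0.00764844,  0.17473262]), 'wrist_torque': array([ 0.0388757 ,  0.01346249, -0.04039057]), 'grip_width': -0.00016192183501363344}
```

```bash
python3 - <<'E'
from h import *
t=imaging.get_image("top"); s=imaging.get_image("scene"); w=imaging.get_image("wrist")
a=cv2.resize(t["img"][110:222,195:310],(400,390),interpolation=0); b=cv2.resize(s["img"][130:250,180:300],(390,390),interpolation=0)
cv2.imwrite("pics/c2.png",np.hstack([a,b])); cv2.imwrite("pics/w2.png",w["img"])
p=readout.observe()["position"]; print(p,proj(s,p),proj(t,p),proj(w,p)); print(proj(s,(.528,-.05,.04)),proj(w,(.528,-.05,.04)))
E
```

```text
[ 0.53178415 -0.04562654  0.08157964] [232.74712403 192.85896959] [270.51411667 199.58369894] [250.12661247 221.1319909 ]
[231.25386431 204.7823571 ] [242.50627862 195.25236336]
```

View pics/c2.png

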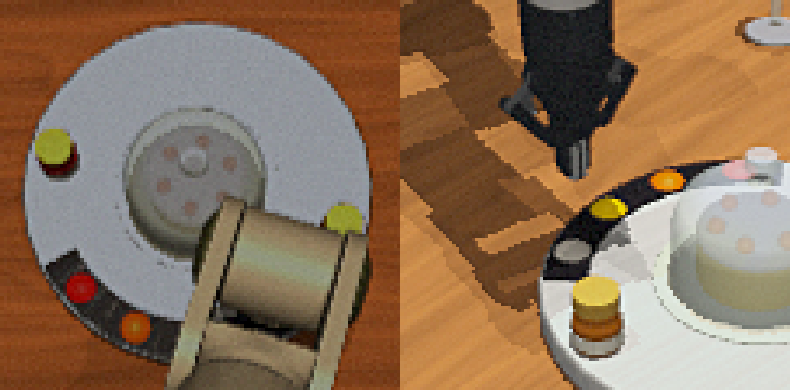

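View pics/w2.png

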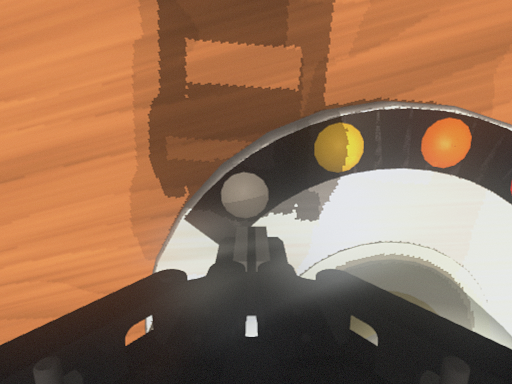

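```bash
python3 - <<'E'
from h import *
s=imaging.get_image("scene"); w=imaging.get_image("wrist"); o=readout.observe(); p=o["position"]; R=o["tool_rot"]
for k in np.arange(0,.04,.004):
    q=p-R[:,2]*k; print(k,proj(s,q).round(1),proj(w,q).round(1),proj(w,q+R[:,0]*.011).round(1))
cv2.imwrite("pics/s3.png",cv2.resize(s["img"][150:220,200:270],(560,560),interpolation=0))
cv2.imwrite("pics/w3.png",cv2.resize(w["img"][160:280,190:310],(600,600),interpolation=0))
E
```

```text
0.0 [232.7 192.9] [250.2 220.7] [250.2 201.9]
0.004 [232.7 191.7] [250.1 223.3] [250.1 204.1]
0.008 [232.6 190.6] [250.1 226. ] [250.1 206.3]
0.012 [232.5 189.4] [250.1 228.8] [250.1 208.7]
0.016 [232.5 188.2] [250.1 231.7] [250.1 211.3]
0.02 [232.4 187.1] [250.1 234.8] [250.1 213.9]
0.024 [232.4 185.9] [250. 238.] [250.1 216.7]
0.028 [232.3 184.7] [250.  241.4] [250.  219.6]
0.032 [232.2 183.5] [250.  244.9] [250.  222.6]
0.036000000000000004 [232.2 182.3] [250.  248.6] [250.  225.8]
```

View pics/s3.png

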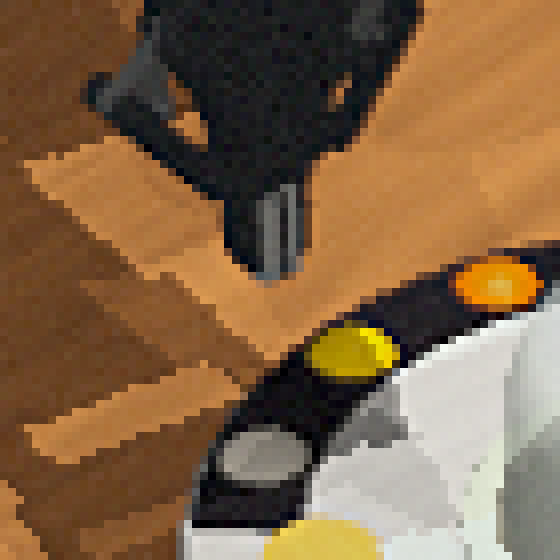

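View pics/w3.png

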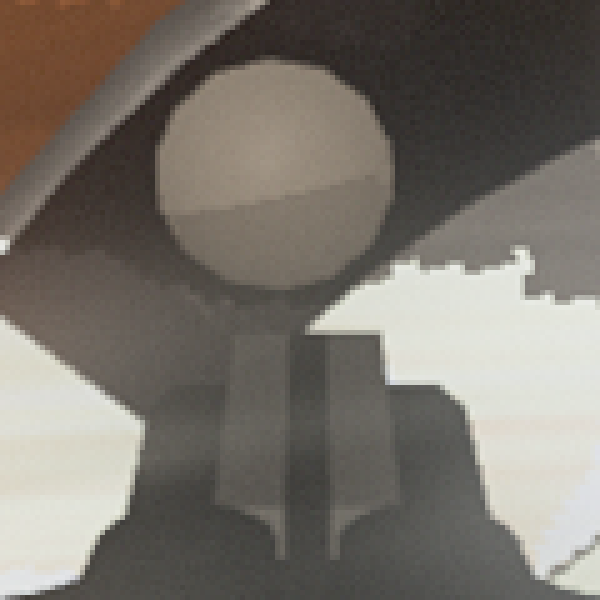

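Request:
move_arm --motion '[[[0.1,-0.15,0.3],[0.001,0.005,0],-1],[[0.05,-0.1,0.5],[0,0,0],-1],[[0,0,0.4],[0,0,0],-1],[[0,0,0.2],[0,0,0],-1],[[0,0,0],[0,0,0],-1],[[0,0,0],[0,0,0],-1]]'

```text
time_s: 4.17
position: [0.528, -0.0502, 0.0532]
tool_rot: [[-0.969, 0.247, 0.003], [0.247, 0.969, -0.002], [-0.003, -0.001, -1.0]]
ft_force: [0.9, 1.3, -1.1]
grip_width: 0.0002
```

```bash
python3 - <<'E'
from h import *
o=readout.observe();print(o['position'].round(4),o['tool_rot'][:,2].round(4),o['ft_force'],o['wrist_torque'])
s=imaging.get_image("scene"); cv2.imwrite("pics/s4.png",cv2.resize(s["img"][150:220,200:270],(560,560),interpolation=0))
E
```

```text
[ 0.528  -0.0502  0.0532] [ 0.003 -0.002 -1.   ] [ 0.91938885  1.26189819 -1.09868144] [-0.0212255  -0.02679376 -0.0141739 ]
```

View pics/s4.png

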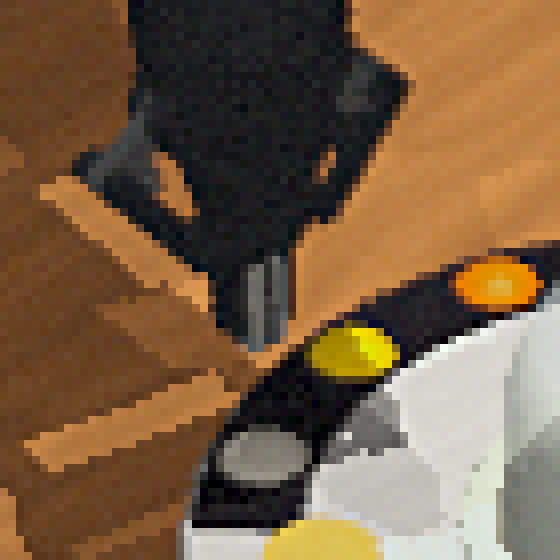

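Request:
move_arm --motion '[[[0,0,0.3],[0,0,0],-1],[[0,0,0.15],[0,0,0],-1],[[0,0,0],[0,0,0],-1]]'

```text
time_s: 4.47
position: [0.5286, -0.0503, 0.0442]
tool_rot: [[-0.969, 0.246, 0.005], [0.246, 0.969, -0.003], [-0.005, -0.001, -1.0]]
ft_force: [-0.2, 0.0, 0.2]
grip_width: 0.0
```

Request:
move_arm --motion '[[[0,0,0],[0,0,0],-1]]'

```text
time_s: 4.55
position: [0.5285, -0.0503, 0.044]
tool_rot: [[-0.969, 0.246, 0.004], [0.246, 0.969, -0.003], [-0.005, -0.001, -1.0]]
ft_force: [0.4, 0.4, -0.3]
grip_width: 0.0001
```

Request:
move_arm --motion '[[[0,0,0.05],[0,0,0],-1]]'

```text
time_s: 4.63
position: [0.5286, -0.0503, 0.0431]
tool_rot: [[-0.969, 0.246, 0.005], [0.246, 0.969, -0.003], [-0.005, -0.001, -1.0]]
ft_force: [-0.7, -0.2, -0.2]
grip_width: -0.0002
```

Request:
move_arm --motion '[[[0,0,0.05],[0,0,0],-1]]'

```text
time_s: 4.72
position: [0.5287, -0.0503, 0.0421]
tool_rot: [[-0.969, 0.246, 0.005], [0.246, 0.969, -0.003], [-0.005, -0.001, -1.0]]
ft_force: [0.1, -0.1, -0.1]
grip_width: 0.0002
```

Request:
move_arm --motion '[[[0,0,0.05],[0,0,0],-1]]'

```text
time_s: 4.8
position: [0.5288, -0.0503, 0.0412]
tool_rot: [[-0.969, 0.246, 0.005], [0.246, 0.969, -0.003], [-0.006, -0.001, -1.0]]
ft_force: [-0.2, -0.1, -0.7]
grip_width: -0.0
```

Request:
move_arm --motion '[[[0,0,0.05],[0,0,0],-1]]'

```text
time_s: 4.88
position: [0.5288, -0.0503, 0.0401]
tool_rot: [[-0.969, 0.246, 0.005], [0.246, 0.969, -0.003], [-0.006, -0.001, -1.0]]
ft_force: [0.3, 0.7, 0.2]
grip_width: -0.0002
```

Request:
move_arm --motion '[[[0,0,0.05],[0,0,0],-1]]'

```text
time_s: 4.97
position: [0.5289, -0.0504, 0.0391]
tool_rot: [[-0.969, 0.246, 0.005], [0.246, 0.969, -0.003], [-0.006, -0.001, -1.0]]
ft_force: [-0.9, 0.2, -0.3]
grip_width: -0.0003
```

Request:
move_arm --motion '[[[0,0,0.05],[0,0,0],-1]]'

```text
time_s: 5.05
position: [0.5289, -0.0504, 0.038]
tool_rot: [[-0.969, 0.246, 0.005], [0.246, 0.969, -0.003], [-0.006, -0.001, -1.0]]
ft_force: [-0.7, -0.4, 0.2]
grip_width: -0.0002
```

Request:
move_arm --motion '[[[0,0,0.0],[0,0,0],-1]]'

```text
time_s: 5.13
position: [0.5288, -0.0503, 0.0378]
tool_rot: [[-0.969, 0.246, 0.005], [0.246, 0.969, -0.003], [-0.006, -0.001, -1.0]]
ft_force: [0.3, -0.4, -0.4]
grip_width: 0.0002
```

```bash
python3 - <<'E'
from h import *
o=readout.observe();print(o['position'].round(4),o['ft_force'],o['wrist_torque'])
s=imaging.get_image("scene"); w=imaging.get_image("wrist");cv2.imwrite("pics/s5.png",np.hstack([cv2.resize(s["img"][170:220,210:260],(400,400),interpolation=0),cv2.resize(w["img"][150:250,200:300],(400,400),interpolation=0)]))
E
```

```text
[ 0.5288 -0.0503  0.0378] [ 0.29752669 -0.35492822 -0.40726626] [0.00424819 0.02427294 0.00820245]
```

View pics/s5.png

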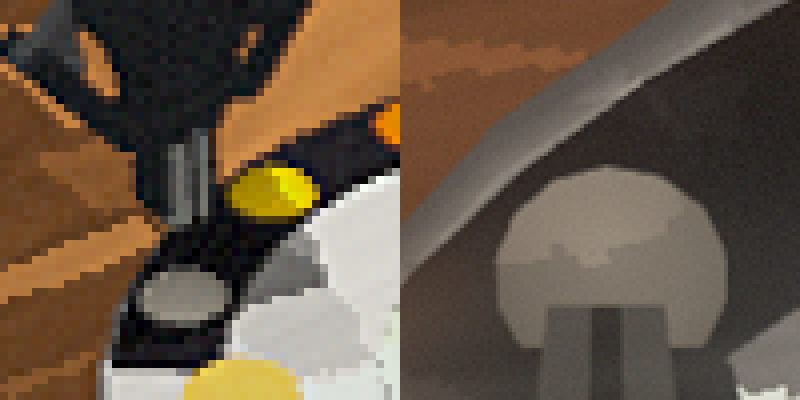

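Request:
move_arm --motion '[[[0,0,0.1],[0,0,0],-1],[[0,0,0.1],[0,0,0],-1],[[0,0,0.1],[0,0,0],-1]]'

```text
time_s: 5.48
position: [0.5292, -0.0505, 0.0319]
tool_rot: [[-0.969, 0.246, 0.006], [0.246, 0.969, -0.003], [-0.007, -0.001, -1.0]]
ft_force: [-0.2, -1.0, 0.9]
grip_width: 0.0002
```

Request:
move_arm --motion '[[[0,0,0.1],[0,0,0],-1],[[0,0,0.1],[0,0,0],-1]]'

```text
time_s: 5.65
position: [0.5292, -0.0505, 0.0274]
tool_rot: [[-0.969, 0.246, 0.006], [0.246, 0.969, -0.003], [-0.007, -0.001, -1.0]]
ft_force: [1.0, 0.0, -0.5]
grip_width: -0.0001
```

Request:
move_arm --motion '[[[0,0,0.1],[0,0,0],-1],[[0,0,0.05],[0,0,0],-1],[[0,0,0],[0,0,0],-1]]'

```text
time_s: 5.9
position: [0.5289, -0.0504, 0.0234]
tool_rot: [[-0.969, 0.246, 0.005], [0.246, 0.969, -0.003], [-0.006, -0.001, -1.0]]
ft_force: [-0.4, 0.1, -0.5]
grip_width: -0.0004
```

```bash
cat > look.py <<'E'
import sys
from h import *
o=readout.observe();print(o['time_s'],o['position'].round(4),o['tool_rot'][:,2].round(4),o['ft_force'].round(2),o['wrist_torque'].round(3))
s=imaging.get_image("scene"); w=imaging.get_image("wrist");cv2.imwrite(sys.argv[1],np.hstack([cv2.resize(s["img"][170:220,210:260],(400,400),interpolation=0),cv2.resize(w["img"][150:250,200:300],(400,400),interpolation=0)]))
E
python3 look.py pics/s6.png
```

```text
5.9 [ 0.5289 -0.0504  0.0234] [ 0.0052 -0.0028 -1.    ] [-0.43  0.09 -0.46] [ 0.062 -0.041 -0.062]
```

View pics/s6.png

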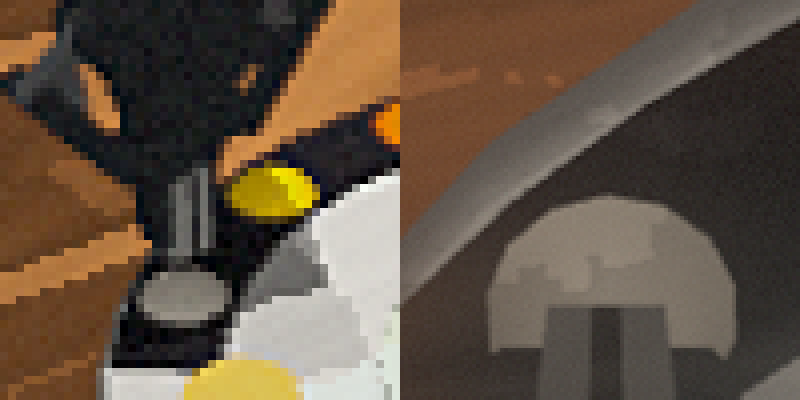

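Request:
move_arm --motion '[[[0,0,0.1],[0,0,0],-1],[[0,0,0.1],[0,0,0],-1],[[0,0,0.05],[0,0,0],-1]]'

```text
time_s: 6.25
position: [0.5293, -0.0505, 0.0187]
tool_rot: [[-0.969, 0.246, 0.007], [0.246, 0.969, -0.003], [-0.007, -0.001, -1.0]]
ft_force: [-0.1, 0.6, 0.1]
grip_width: -0.0002
```

Request:
move_arm --motion '[[[0,0,0.05],[0,0,0],-1],[[0,0,0.05],[0,0,0],-1]]'

```text
time_s: 6.42
position: [0.5293, -0.0505, 0.0164]
tool_rot: [[-0.969, 0.246, 0.006], [0.246, 0.969, -0.003], [-0.007, -0.001, -1.0]]
ft_force: [-0.2, 0.3, -0.5]
grip_width: 0.0001
```

Request:
move_arm --motion '[[[0,0,0.05],[0,0,0],-1],[[0,0,0.05],[0,0,0],-1]]'

```text
time_s: 6.58
position: [0.5293, -0.0505, 0.0142]
tool_rot: [[-0.969, 0.246, 0.006], [0.246, 0.969, -0.003], [-0.007, -0.001, -1.0]]
ft_force: [-0.4, -0.1, 0.6]
grip_width: 0.0
```

```bash
python3 look.py pics/s7.png
```

```text
6.5833 [ 0.5293 -0.0505  0.0142] [ 0.0064 -0.0031 -1.    ] [-0.37 -0.06  0.59] [-0.001  0.014  0.002]
```

View pics/s7.png

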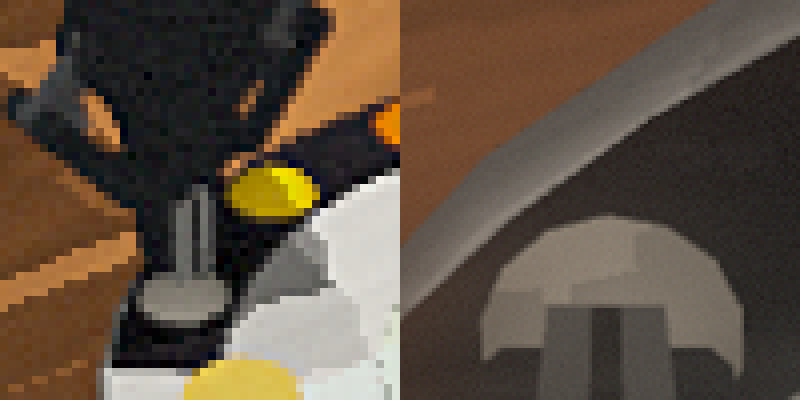

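Request:
move_arm --motion '[[[0,0,0.05],[0,0,0],-1]]'

```text
time_s: 6.77
position: [0.5294, -0.0506, 0.0132]
tool_rot: [[-0.969, 0.246, 0.006], [0.246, 0.969, -0.003], [-0.007, -0.001, -1.0]]
ft_force: [0.4, 0.3, 0.1]
grip_width: 0.0001
```

Request:
move_arm --motion '[[[0,0,0.05],[0,0,0],-1]]'

```text
time_s: 6.85
position: [0.5294, -0.0506, 0.0122]
tool_rot: [[-0.969, 0.246, 0.007], [0.246, 0.969, -0.003], [-0.007, -0.001, -1.0]]
ft_force: [0.1, 0.3, -0.5]
grip_width: 0.0
```

Request:
move_arm --motion '[[[0,0,0.05],[0,0,0],-1]]'

```text
time_s: 6.93
position: [0.5294, -0.0506, 0.0111]
tool_rot: [[-0.969, 0.246, 0.007], [0.246, 0.969, -0.003], [-0.007, -0.001, -1.0]]
ft_force: [-0.1, 0.9, -0.8]
grip_width: 0.0
```

Request:
move_arm --motion '[[[0,0,0.05],[0,0,0],-1]]'

```text
time_s: 7.02
position: [0.5295, -0.0506, 0.01]
tool_rot: [[-0.969, 0.246, 0.007], [0.246, 0.969, -0.003], [-0.007, -0.001, -1.0]]
ft_force: [-0.1, 0.3, 0.3]
grip_width: -0.0001
```

```bash
python3 look.py pics/s8.png
```

```text
7.0167 [ 0.5295 -0.0506  0.01  ] [ 0.0067 -0.0032 -1.    ] [-0.09  0.33  0.34] [-0.021 -0.085 -0.007]
```

View pics/s8.png

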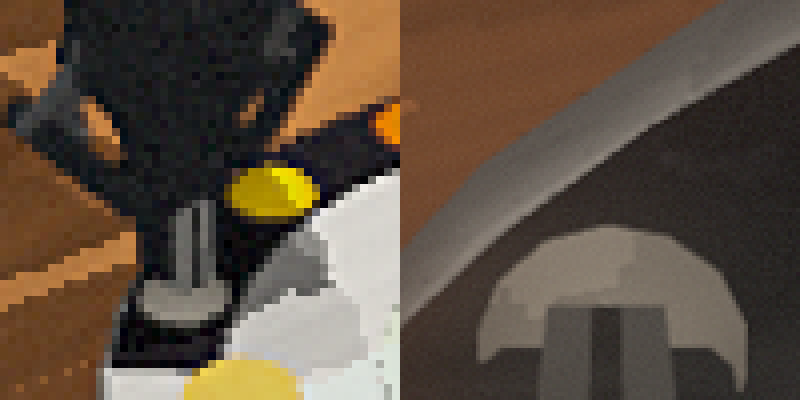

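Request:
move_arm --motion '[[[0,0,0.05],[0,0,0],-1]]'

```text
time_s: 7.2
position: [0.5295, -0.0506, 0.009]
tool_rot: [[-0.969, 0.246, 0.007], [0.246, 0.969, -0.003], [-0.007, -0.001, -1.0]]
ft_force: [-0.2, -0.2, 1.0]
grip_width: 0.0
```

Request:
move_arm --motion '[[[0,0,0.05],[0,0,0],-1]]'

```text
time_s: 7.28
position: [0.5295, -0.0506, 0.0081]
tool_rot: [[-0.969, 0.246, 0.007], [0.246, 0.969, -0.003], [-0.007, -0.001, -1.0]]
ft_force: [-0.7, 0.9, 0.5]
grip_width: -0.0004
```

Request:
move_arm --motion '[[[0,0,0.05],[0,0,0],-1]]'

```text
time_s: 7.37
position: [0.5295, -0.0506, 0.007]
tool_rot: [[-0.969, 0.246, 0.007], [0.246, 0.969, -0.003], [-0.007, -0.001, -1.0]]
ft_force: [-0.6, 0.8, 2.5]
grip_width: -0.0001
```

```bash
python3 look.py pics/s9.png
```

```text
7.3667 [ 0.5295 -0.0506  0.007 ] [ 0.0068 -0.0033 -1.    ] [-0.55  0.77  2.52] [ 0.041  0.136 -0.036]
```

View pics/s9.png

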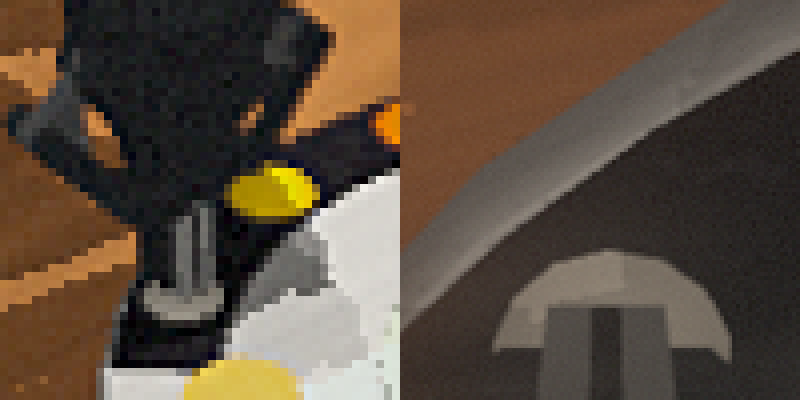

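Request:
move_arm --motion '[[[0,0,0.06],[0,0,0],-1],[[0,0,0],[0,0,0],-1]]'

```text
time_s: 7.63
position: [0.5295, -0.0506, 0.0058]
tool_rot: [[-0.969, 0.246, 0.007], [0.246, 0.969, -0.003], [-0.007, -0.002, -1.0]]
ft_force: [-1.3, 0.1, 3.0]
grip_width: 0.0003
```

```bash
python3 look.py pics/s10.png
```

```text
7.6333 [ 0.5295 -0.0506  0.0058] [ 0.0069 -0.0033 -1.    ] [-1.32  0.1   2.96] [ 0.05   0.109 -0.014]
```

View pics/s10.png

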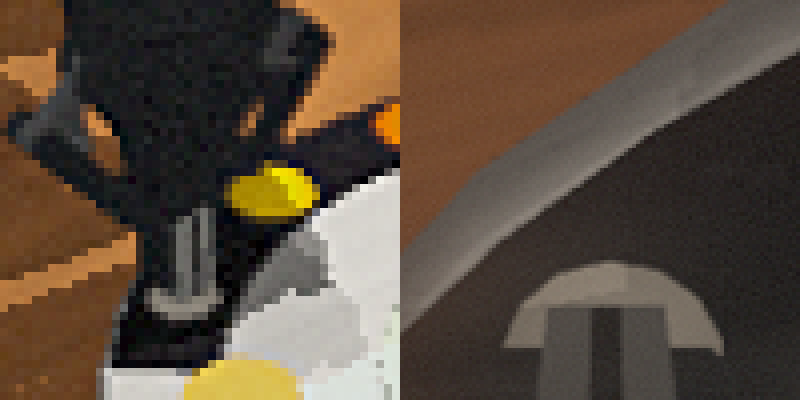

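Request:
move_arm --motion '[[[0,0,-0.2],[0,0,0],-1],[[0,0,-0.3],[0,0,0],-1],[[0,0,-0.2],[0,0,0],-1],[[0,0,0],[0.001,0.003,0],-1]]'

```text
time_s: 8.07
position: [0.5295, -0.0506, 0.0213]
tool_rot: [[-0.969, 0.246, 0.0], [0.246, 0.969, -0.004], [-0.001, -0.004, -1.0]]
ft_force: [0.0, -0.7, -0.3]
grip_width: 0.0002
```

Request:
move_arm --motion '[[[0.2,0.4,0],[0,0,0],-1],[[0.4,0.75,0],[0,0,0],-1],[[0.4,0.75,0],[0,0,0],-1],[[0.4,0.75,0],[0,0,0],-1],[[0.2,0.4,0],[0,0,0],-1],[[0.1,0.15,0],[0,0,0],-1],[[0,0,0],[0,0,0],-1]]'

```text
time_s: 8.65
position: [0.511, 0.0246, 0.0211]
tool_rot: [[-0.969, 0.247, -0.0], [0.247, 0.969, -0.004], [-0.001, -0.004, -1.0]]
ft_force: [-0.5, 0.6, -1.2]
grip_width: 0.0
```

```bash
python3 look.py pics/s11.png
```

```text
8.65 [0.511  0.0246 0.0211] [-1.0e-04 -4.1e-03 -1.0e+00] [-0.46  0.64 -1.2 ] [-0.031 -0.004 -0.013]
```

View pics/s11.png

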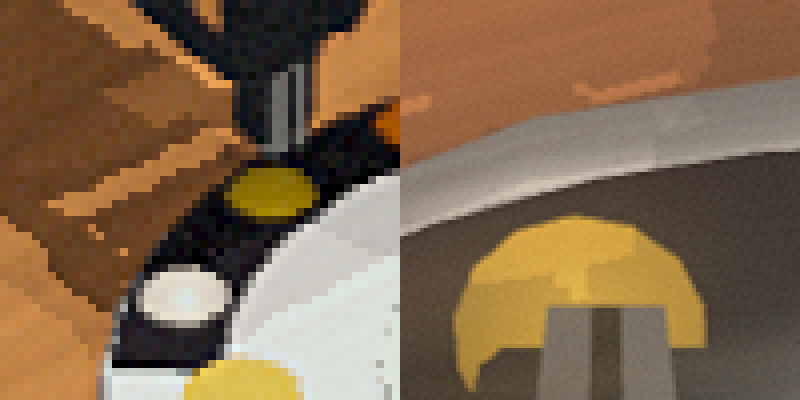

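Request:
move_arm --motion '[[[-0.05,-0.19,0],[0,0,0],-1],[[0,0,0.15],[0,0,0],-1],[[0,0,0.15],[0,0,0],-1],[[0,0,0.1],[0,0,0],-1],[[0,0,0],[0,0,0],-1]]'

```text
time_s: 9.17
position: [0.5124, 0.0166, 0.0122]
tool_rot: [[-0.968, 0.252, 0.001], [0.252, 0.968, -0.005], [-0.002, -0.004, -1.0]]
ft_force: [-0.0, -0.7, -0.1]
grip_width: 0.0002
```

```bash
python3 look.py pics/s12.png
```

```text
9.1667 [0.5124 0.0166 0.0122] [ 0.001  -0.0048 -1.    ] [-0.02 -0.73 -0.14] [-0.021  0.012  0.033]
```

View pics/s12.png

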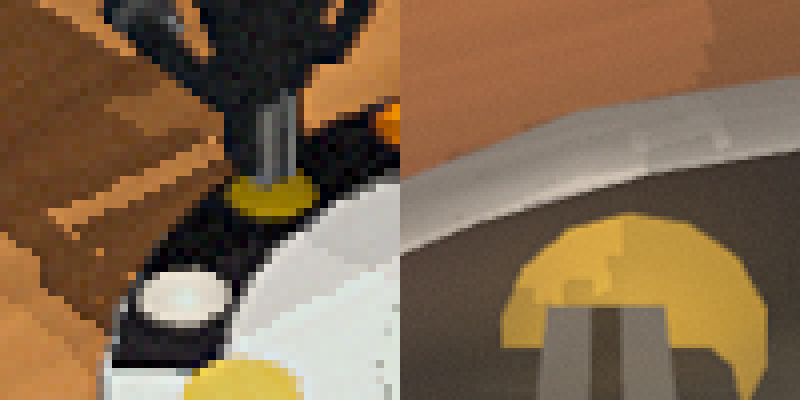

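Request:
move_arm --motion '[[[0,0.13,0],[0,0,0],-1],[[0,0,0],[0,0,0],-1],[[0,0,0.05],[0,0,0],-1],[[0,0,0.05],[0,0,0],-1]]'

```text
time_s: 9.6
position: [0.5136, 0.0196, 0.0108]
tool_rot: [[-0.968, 0.251, 0.002], [0.251, 0.968, -0.005], [-0.003, -0.004, -1.0]]
ft_force: [0.6, 0.7, -0.9]
grip_width: -0.0001
```

Request:
move_arm --motion '[[[0,0,0.05],[0,0,0],-1]]'

```text
time_s: 9.68
position: [0.5136, 0.0197, 0.0097]
tool_rot: [[-0.968, 0.251, 0.002], [0.251, 0.968, -0.005], [-0.004, -0.004, -1.0]]
ft_force: [-0.9, 0.1, 0.0]
grip_width: -0.0002
```

Request:
move_arm --motion '[[[0,0,0.05],[0,0,0],-1]]'

```text
time_s: 9.77
position: [0.5136, 0.0197, 0.0087]
tool_rot: [[-0.968, 0.251, 0.003], [0.251, 0.968, -0.005], [-0.004, -0.004, -1.0]]
ft_force: [-0.5, -0.0, 1.1]
grip_width: 0.0002
```

```bash
python3 look.py pics/s13.png
```

```text
9.7667 [0.5136 0.0197 0.0087] [ 0.0025 -0.005  -1.    ] [-0.51 -0.03  1.12] [-0.008  0.022 -0.001]
```

View pics/s13.png

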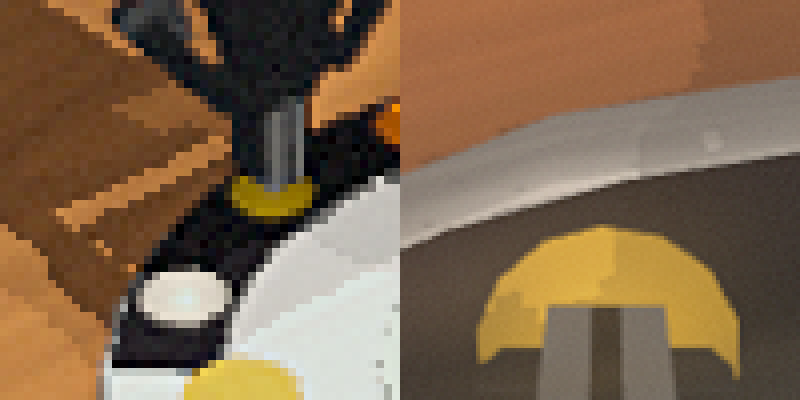

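Centred on yellow and just making contact. Pressing 3 mm more.

Request:
move_arm --motion '[[[0,0,0.05],[0,0,0],-1],[[0,0,0.05],[0,0,0],-1],[[0,0,0.05],[0,0,0],-1],[[0,0,0],[0,0,0],-1]]'

```text
time_s: 10.2
position: [0.5136, 0.0197, 0.0057]
tool_rot: [[-0.968, 0.251, 0.003], [0.251, 0.968, -0.005], [-0.004, -0.004, -1.0]]
ft_force: [-0.3, 1.0, 2.0]
grip_width: -0.0002
```

```bash
python3 look.py pics/s14.png
```

```text
10.2 [0.5136 0.0197 0.0057] [ 0.0027 -0.005  -1.    ] [-0.27  1.01  1.99] [ 0.051  0.157 -0.   ]
```

View pics/s14.png

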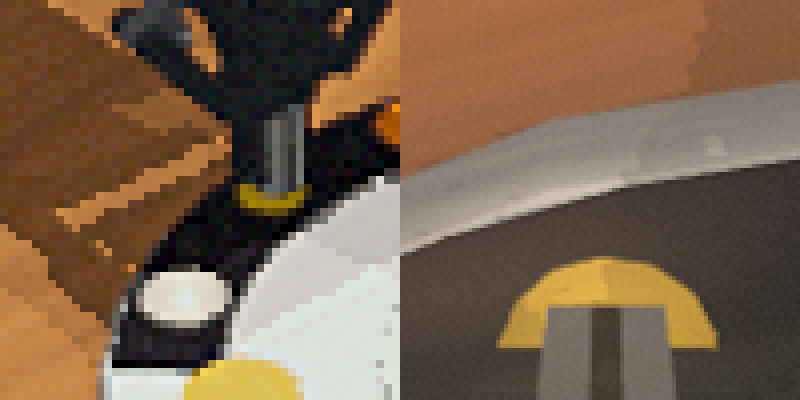

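Request:
move_arm --motion '[[[0,0,-0.2],[0,0,0],-1],[[0,0,-0.3],[0,0,0],-1],[[0,0,-0.2],[0,0,0],-1],[[0,0,0],[0,0,0],-1]]'

```text
time_s: 10.63
position: [0.5138, 0.0197, 0.0211]
tool_rot: [[-0.968, 0.251, 0.003], [0.251, 0.968, -0.005], [-0.004, -0.004, -1.0]]
ft_force: [0.1, -0.2, -0.1]
grip_width: 0.0001
```

Request:
move_arm --motion '[[[0,0.3,0],[0,0,0],-1],[[0.03,0.6,0],[0,0,0],-1],[[0.03,0.7,0],[0,0,0],-1],[[0.03,0.7,0],[0,0,0],-1],[[0.03,0.6,0],[0,0,0],-1],[[0,0.3,0],[0,0,0],-1],[[0,0.1,0],[0,0,0],-1],[[0,0,0],[0,0,0],-1],[[0,0,0],[0,0,0],-1],[[0,0,0],[0,0,0],-1]]'

```text
time_s: 11.47
position: [0.5285, 0.0917, 0.0204]
tool_rot: [[-0.968, 0.25, 0.002], [0.25, 0.968, -0.005], [-0.003, -0.004, -1.0]]
ft_force: [-0.2, 0.7, 0.3]
grip_width: -0.0001
```

```bash
python3 look.py pics/s15.png
```

```text
11.4667 [0.5285 0.0917 0.0204] [ 0.0018 -0.0047 -1.    ] [-0.17  0.66  0.34] [-0.     0.035 -0.012]
```

View pics/s15.png

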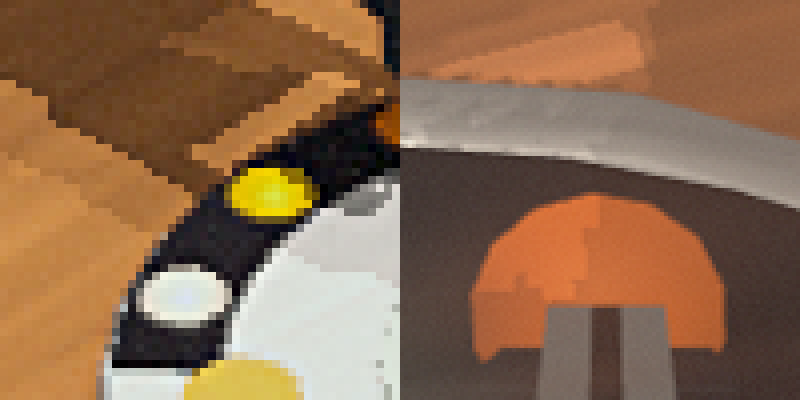

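Request:
move_arm --motion '[[[0.07,-0.06,0],[0,0,0],-1],[[0,0,0.1],[0,0,0],-1],[[0,0,0.15],[0,0,0],-1],[[0,0,0.1],[0,0,0],-1],[[0,0,0.05],[0,0,0],-1],[[0,0,0.05],[0,0,0],-1]]'

```text
time_s: 12.07
position: [0.5267, 0.0891, 0.0107]
tool_rot: [[-0.967, 0.253, 0.002], [0.253, 0.967, -0.005], [-0.003, -0.004, -1.0]]
ft_force: [0.4, -0.4, -0.0]
grip_width: 0.0
```

Request:
move_arm --motion '[[[0,0,0.05],[0,0,0],-1]]'

```text
time_s: 12.15
position: [0.5267, 0.0891, 0.0095]
tool_rot: [[-0.967, 0.253, 0.002], [0.253, 0.967, -0.005], [-0.003, -0.004, -1.0]]
ft_force: [-0.2, -0.3, -0.1]
grip_width: 0.0001
```

```bash
sed -i 's/210:260/235:285/' look.py; python3 look.py pics/s16.png
```

```text
12.15 [0.5267 0.0891 0.0095] [ 0.0017 -0.0048 -1.    ] [-0.2  -0.27 -0.13] [-0.015 -0.024 -0.018]
```

View pics/s16.png

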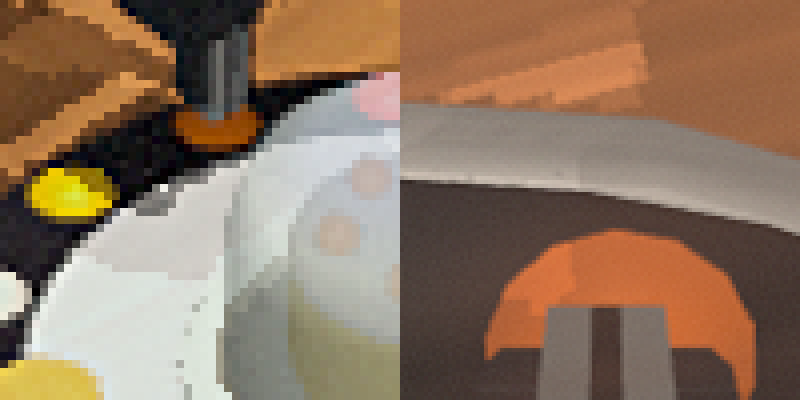

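Request:
move_arm --motion '[[[0,0,0.05],[0,0,0],-1],[[0,0,0.05],[0,0,0],-1]]'

```text
time_s: 12.42
position: [0.5268, 0.0891, 0.0077]
tool_rot: [[-0.967, 0.253, 0.002], [0.253, 0.967, -0.005], [-0.003, -0.004, -1.0]]
ft_force: [-0.6, -0.3, 1.6]
grip_width: -0.0004
```

Request:
move_arm --motion '[[[0,0,0.05],[0,0,0],-1],[[0,0,0.05],[0,0,0],-1],[[0,0,0],[0,0,0],-1]]'

```text
time_s: 12.67
position: [0.5268, 0.0891, 0.0057]
tool_rot: [[-0.968, 0.253, 0.002], [0.253, 0.968, -0.005], [-0.004, -0.004, -1.0]]
ft_force: [-1.7, -0.1, 2.7]
grip_width: 0.0001
```

```bash
python3 look.py pics/s17.png
```

```text
12.6667 [0.5268 0.0891 0.0057] [ 0.0023 -0.005  -1.    ] [-1.67 -0.1   2.74] [-0.033  0.093  0.002]
```

View pics/s17.png

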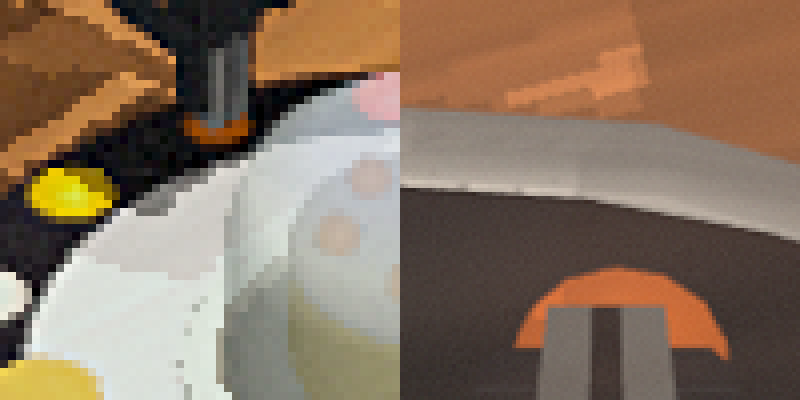

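Request:
move_arm --motion '[[[0,0,-0.2],[0,0,0],-1],[[0,0,-0.3],[0,0,0],-1],[[0,0,-0.2],[0,0,0],-1],[[0,0,0],[0,0,0],-1]]'

```text
time_s: 13.1
position: [0.5271, 0.0892, 0.0212]
tool_rot: [[-0.968, 0.253, 0.003], [0.253, 0.968, -0.005], [-0.004, -0.004, -1.0]]
ft_force: [0.8, -0.2, 0.1]
grip_width: -0.0003
```

Request:
move_arm --motion '[[[-0.1,0.3,0],[0,0,0],-1],[[-0.25,0.6,0],[0,0,0],-1],[[-0.25,0.65,0],[0,0,0],-1],[[-0.25,0.65,0],[0,0,0],-1],[[-0.25,0.5,0],[0,0,0],-1],[[-0.1,0.3,0],[0,0,0],-1],[[-0.05,0.1,0],[0,0,0],-1],[[0,0,0],[0,0,0],-1],[[0,0,0],[0,0,0],-1],[[0,0,0],[0,0,0],-1]]'

```text
time_s: 13.93
position: [0.5687, 0.147, 0.0208]
tool_rot: [[-0.967, 0.254, 0.002], [0.254, 0.967, -0.005], [-0.003, -0.004, -1.0]]
ft_force: [0.1, 0.1, 0.7]
grip_width: 0.0002
```

```bash
python3 look.py pics/s18.png
```

```text
13.9333 [0.5687 0.147  0.0208] [ 0.0019 -0.0047 -1.    ] [0.09 0.1  0.65] [-0.019 -0.016 -0.028]
```

View pics/s18.png

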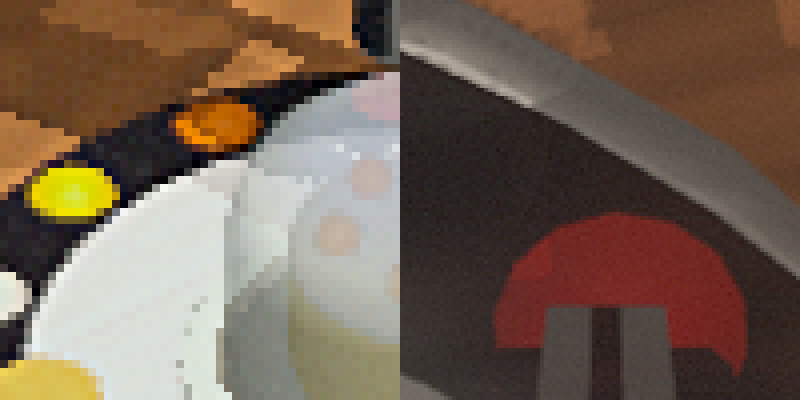

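Request:
move_arm --motion '[[[0,0.06,0],[0,0,0],-1],[[0,0,0.1],[0,0,0],-1],[[0,0,0.15],[0,0,0],-1],[[0,0,0.1],[0,0,0],-1],[[0,0,0.05],[0,0,0],-1],[[0,0,0.05],[0,0,0],-1]]'

```text
time_s: 14.53
position: [0.5687, 0.1471, 0.0113]
tool_rot: [[-0.967, 0.255, 0.002], [0.255, 0.967, -0.005], [-0.003, -0.004, -1.0]]
ft_force: [-0.4, -0.4, 0.7]
grip_width: -0.0
```

Request:
move_arm --motion '[[[0,0,0.05],[0,0,0],-1],[[0,0,0.05],[0,0,0],-1]]'

```text
time_s: 14.7
position: [0.5687, 0.147, 0.0089]
tool_rot: [[-0.967, 0.255, 0.002], [0.255, 0.967, -0.005], [-0.003, -0.004, -1.0]]
ft_force: [-1.1, 0.3, 1.1]
grip_width: -0.0001
```

Request:
move_arm --motion '[[[0,0,0.05],[0,0,0],-1],[[0,0,0.05],[0,0,0],-1]]'

```text
time_s: 14.87
position: [0.5687, 0.1471, 0.007]
tool_rot: [[-0.967, 0.255, 0.002], [0.255, 0.967, -0.005], [-0.003, -0.004, -1.0]]
ft_force: [-1.0, 0.6, 2.3]
grip_width: -0.0001
```

```bash
sed -i 's/235:285/245:295/;s/170:220/155:205/' look.py; python3 look.py pics/s19.png
```

```text
14.8667 [0.5687 0.1471 0.007 ] [ 0.0018 -0.0048 -1.    ] [-0.98  0.61  2.33] [-0.004  0.097  0.025]
```

View pics/s19.png

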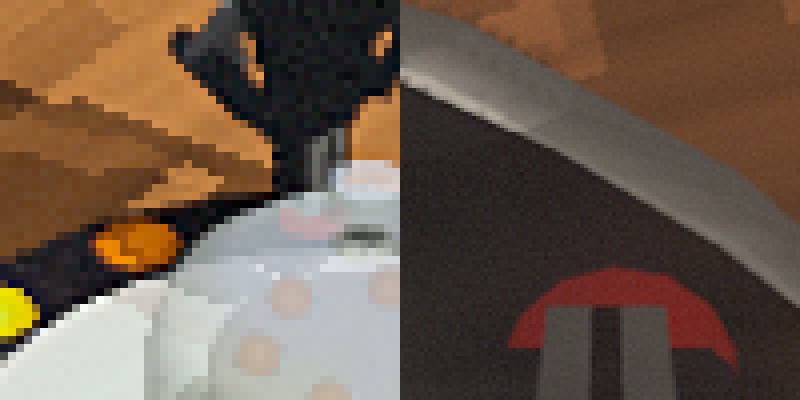

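Request:
move_arm --motion '[[[0,0,0.05],[0,0,0],-1],[[0,0,0.04],[0,0,0],-1],[[0,0,0],[0,0,0],-1],[[0,0,0],[0,0,0],-1],[[0,0,0],[0,0,0],-1],[[0,0,0],[0,0,0],-1]]'

```text
time_s: 15.47
position: [0.5688, 0.1471, 0.0056]
tool_rot: [[-0.967, 0.255, 0.002], [0.255, 0.967, -0.005], [-0.003, -0.004, -1.0]]
ft_force: [-0.7, 0.0, 2.5]
grip_width: 0.0001
```

```bash
python3 look.py pics/s20.png; python3 - <<'E'
from h import *
t=imaging.get_image("top"); cv2.imwrite("pics/top20.png",np.hstack([cv2.resize(t["img"][110:260,100:420],(640,300),interpolation=0)]))
o=readout.observe();print(o['position'],o['ft_force'])
E
```

```text
15.4667 [0.5688 0.1471 0.0056] [ 0.0023 -0.0048 -1.    ] [-0.67  0.02  2.53] [0.007 0.173 0.009]
[0.56876272 0.14707762 0.00556113] [-0.81862546  0.44403704  2.9074497 ]
```

View pics/s20.png

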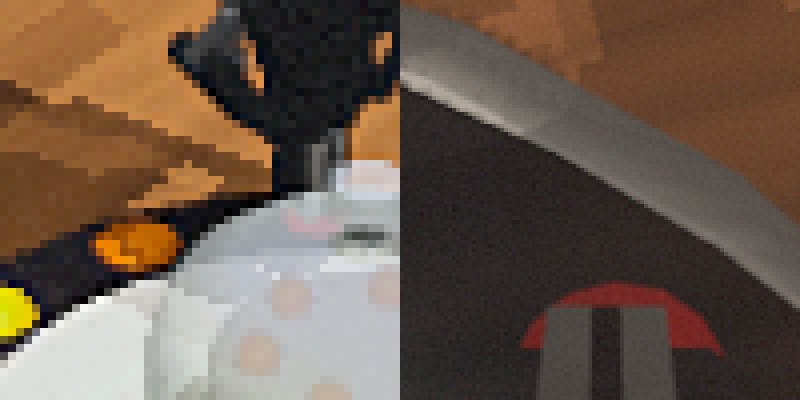

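View pics/top20.png

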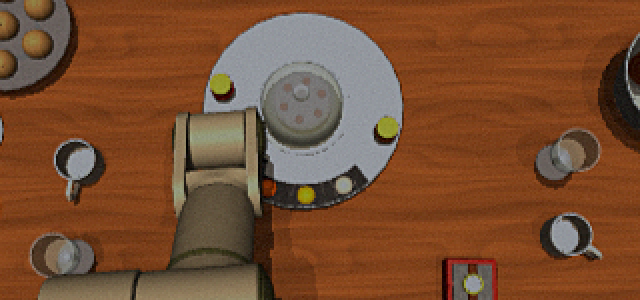

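Red is held about 4 mm down at roughly 2.7 N. The other domes are up and the loose things are where they started, so I'm handing in.

```bash
python3 - <<'E'
from rig import job
print(job.close_job())
E
```

```text
the job is handed in; nothing more can be done
None
```

I pressed white, yellow, orange and red in that order with the shut fingertips. Each dome came up again before I moved to the next, and I handed in while still holding red down. No verdict was reported.

- **Presses:** I took each dome about 4 mm down, judged from tool travel past first contact and from the wrist pictures. The wrist force was about 2–3 N each time.
- **Path between domes:** I raised the tool about 15 mm after each press, putting the fingertips roughly 11 mm above the dome tops. I then went straight along the row to the next dome.
- **Last checks:** The tool was steady at z = 5.6 mm with 2.5–2.9 N on red. White, yellow and orange looked up in the pictures. By eye in the top view, the cover, both jars, cups, goblets and watch box had not moved. Hand-in came at about 15.5 s of the 40 s allowed.
- **Disagreements:**
  - The real fingertips sit about 30 mm behind the reported TCP: contact came at z ≈ 9 mm, where I expected 40 mm. I found the contact height by slow 1–2 mm steps, watching force and pictures.
  - The scene camera placed the domes about 5 mm off from the top view, so I relied on the top and wrist views.
  - I overshot sideways by about 4 mm at yellow and corrected it before pressing.

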